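# Load the glaze rocker and jog it

## Task

Stand the glaze cup that is on the table in the empty cell of the blue carrier (the cell with the cork pad), keeping it upright and setting it down rather than dropping it. Then tilt the jog stick on the grey console well over toward the green lamp, most of the way to its stop, hold it there for at least 3 seconds so that the carrier rocks, and let it spring back to centre; never tilt it toward the orange lamp, and leave all three cups standing in their cells.

Things in the scene. Friction and masses are not known exactly. Their poses are not given: they have to be found in the camera images.
- cup: The cup to load: off-white tapered paper cup of glaze with a small label, 59 mm wide at the rim, 44 mm at the foot, 58 mm tall, about 60 g; it stands upright alone on the table (level with the robot's base). Origin: centre of the underside, z up.
- cup_a: A like cup, already standing in a cell of the carrier. Origin: centre of the underside.
- cup_b: A like cup, already standing in another cell of the carrier. Origin: centre of the underside.
- cork_pad: Round loose cork pad, 60 mm wide, 3 mm thick, lying in the one empty cell of the carrier (which cell varies). The cup goes on top of it. Origin: centre of the underside.
- rocker: Fixed grey stand of the rocker, 100 x 290 mm; its y axis is the row of cells and the carrier's rocking axis (55 mm above the table). End posts reach 70 mm above the table. Origin: centre of the underside.
- cell_0 (a point): Centre of the floor of the cell at the stand's -y end, 47 mm above the table. The blue carrier is an open tray, 88 x 250 mm, with three cells in a row, each 80 mm (stand x) by 78 mm (stand y), 82 mm apart; its 4 mm thick walls and dividers rise 26 mm above the cell floor, so the cups stand 32 mm proud of them.
- cell_1 (a point): Centre of the floor of the middle cell, as cell_0.
- cell_2 (a point): Centre of the floor of the cell at the stand's +y end, as cell_0.
- console: Fixed jog console, a grey box with a pale metal top, 140 x 170 x 60 mm high, with the stick at the centre of its top. Origin: centre of the underside; x and y are its sides, the two lamps lie on its y axis.
- green_lamp: Green domed lamp, 28 mm wide, 10 mm high, fixed on the console's top 60 mm from the stick, at its +y or its -y side (varies). It marks the side to tilt to.
- orange_lamp: Orange domed lamp, as the green one, on the opposite side of the stick.
- stick_grip (a point): Middle of the stick's black round handle, on its axis, 80 mm above the pivot. The pivot is at the centre of the console's top, 60 mm above the table. The handle is 34 mm thick and runs from 45 to 115 mm above the pivot (its top is 175 mm above the table); below it are a thin steel shaft and a rubber boot, 60 mm wide.
- stick_side (a joint): Sideways tilt of the stick, rad: 0 upright, positive toward the console's +y, stops at +-0.42. A spring brings it back to 0; holding it at 0.35 at the handle takes about 5 N. The carrier rocks by 0.3 of this angle.
- stick_fa (a joint): Tilt of the stick along the console's x, rad: 0 upright, positive toward +x, stops at +-0.3; also spring-centred. Not needed for the job.
Things that resemble listed ones, but are neither listed nor needed, are in the scene too. Leave any yellow look-alike of the cup alone.

How it is judged:
By the outcome, as a careful person would: the job done as asked, in the order asked, and still so for the second after the job is handed in, with the robot touching nothing.
It also fails if it takes over 58 s, if anything falls off the work surface, if the arm or the gripper's body presses on something with over 40 N, if the wrist force passes 120 N, or if a joint passes its speed limit or range.

## Robot

A 6-joint arm with a two-finger parallel gripper is mounted at the origin on a cart in front of the work surface, level with it; the furniture and walls round the work are solid. World frame = base frame: x ahead of the robot, y to its left, z up, the work surface at z = 0. Lengths are in m, angles in degrees, forces in N, time in s.
With the tool pointing down it reaches from about 0.25 to 0.725 m from the base axis. Payload 9.7 kg.
Tool frame: the origin (TCP) lies on the centre line of the jaws, within the pads' length; the fingertips stand bot.nose_length ahead of it and the grasp point (between the pads) lies 11 mm behind it (bot.nose_length is the distance from the TCP to the fingertips, in m); z points along the fingers, y is the line along which they close (so a half turn about z gives the same grasp; the last joint's range is limited). The gripper opens to 85 mm and grips with 20 to 120 N. Pads are 22 mm wide; open, the fingers measure 114 mm over their backs; the gripper's body (76 mm by 85 mm) begins 54 mm behind the grasp point. The pads swing forward as they close: fully open they stand 13 mm farther back than shut.
Start: joints at [67.093, 4.979, 10.078, 95.1, 0, 90], TCP at [0.214, 0.507, 0.239] pointing down, gripper open.
Joint ranges: [-179.16, 179.16], [-48.56, 103.87], [-65.8, 70.77], [-126.05, 130.52], [-82.76, 87.17], [-180, 180]. Speed limits (degrees/s): [127.2, 127.2, 147.25, 180, 180, 180].

## Interface

Orientations are given as [roll, pitch, yaw] about the fixed x, y, z axes, in that order (R = Rz(yaw) Ry(pitch) Rx(roll)).
In Python, from workcell import bot gives the robot as it stands. The module is installed in compiled form; this text tells all that it offers.
- The arm moves only by the shell command python3 -m inch 'ROWS' [OPENING] [FORCE]. ROWS is JSON, a list of rows, each a list of 4 numbers: the shift along the world's x, y, z in cm, then the turn about the world's z in degrees. A call has exactly 8 rows; each row is the pose to reach, as a shift and turn from the pose commanded when the call began; what a row does not reach only later rows make up. A row lasts 1/8 s, in which the tool goes at most 62.5 mm and 10.7 degrees, less where a joint would pass 70% of its speed; a pose out of reach is approached as far as the arm can. A call with a gripper value outside its range is refused whole. OPENING is the finger opening in cm, from 0 to 8.54, set as the call begins (- or left out, the last holds). The fingers move at their own pace and stop on an object; FORCE is the grip in N (left out, the last holds). Time passes only in rows, so rows that repeat a pose let the fingers close, or fill a call up. It gives the time, the measured TCP pose, the force, the opening and the grip force at its end, in the units of the state.
- bot.get_obs(): the state, without advancing time (a new reading comes with each control period).
- bot.camera(name): name is "scene" or "top" or "wrist"; returns a dict with "img" (420x560x3 uint8, red, green, blue), "fovy" (degrees; the focal length in pixels is half the picture's height over the tangent of half this angle, whatever the lens; pixels are square), "cx", "cy" (the principal point, pixels), "R" (3x3) and "t" (3): a world point X has camera coordinates R X + t; the wrist camera has in their place "mount" (4x4, takes a point from camera to tool coordinates, whose origin is the TCP and whose axes are the flange's). Camera axes: x right, y down, z forward; pixel columns grow to the right and rows downward; lengths in m; the calibration is good to about 2 mm. A picture is of the moment at which its call begins: read the wrist's pose just before it. There is no depth.
- bot.job_done(): hands the job in; it is judged then, once.
Trained networks look in a picture, given as the dict that the camera call returned (one of the last four; its "shot" number tells which), for a name from the list of things; names that differ only in an ending like _2 or _b are one class to them, and where a whole thing is asked for, a point or a joint stands for the part that bears it (a point fixed in the world has none). Each returns a list of dicts, best first, with "score" (0 to 1); they miss things now and then, are a little off and sometimes report something else, mostly with a low value. They report only what shows in the picture. A call takes as long as a camera call. They do not tell look-alikes from the thing itself.
- bot.find_in(thing, picture): "point" ([column, row] in pixels, amid what is visible of it).
- bot.landmark_of(thing, picture): "point" ([column, row] in pixels: a listed point, or the origin of a listed thing).
The state is a dict: "time": time; "q": joint angles; "qd": joint speeds; "joint_efforts": joint torques, N m; "ee_pos": TCP position; "tcp_rot": TCP orientation; "wrist_force": force on the tool from outside, world axes, zero at the start; "torque": the same for the moment, N m; "opening": finger opening in m; "grasp_force": force on a finger pad.
Only numpy, scipy, OpenCV 4.12 (cv2) and the standard library are available. Lean on these libraries where they do the work, as an engineer would, in place of code of your own. Each camera call takes 0.05 s, during which the arm holds its last target. There are 200 camera calls.

## Working session

There is one attempt and no reset: what is moved stays moved. The work goes in short steps, Python scripts to look and compute and a shell command to move; the robot and the scene stay as the last step left them, time stands still between calls to the robot, and variables do not carry over. Pictures are saved under pics/ and viewed, at most 10 in all, crops included, and the job is handed in when it is done.

```bash
mkdir -p pics; cat > h.py <<'E'
import numpy as np, cv2, json
from workcell import bot
from scipy.spatial.transform import Rotation as Rn
def shot(name):
    o=bot.get_obs(); c=bot.camera(name)
    f=c["img"].shape[0]/2/np.tan(np.radians(c["fovy"])/2)
    if "R" in c: R=np.array(c["R"]);t=np.array(c["t"])
    else:
        M=np.array(c["mount"]); W=np.eye(4); W[:3,:3]=Rn.from_euler('xyz',o["tcp_rot"],degrees=True).as_matrix(); W[:3,3]=o["ee_pos"]
        V=np.linalg.inv(W@M); R=V[:3,:3]; t=V[:3,3]
    return dict(c=c,f=f,R=R,t=t)
def ray(s,p):
    d=s["R"].T@np.array([(p[0]-s["c"]["cx"])/s["f"],(p[1]-s["c"]["cy"])/s["f"],1]); return -s["R"].T@s["t"], d/np.linalg.norm(d)
def atz(s,p,z):
    o,d=ray(s,p); return o+d*(z-o[2])/d[2]
def tri(obs):
    A=0;b=0
    for s,p in obs:
        o,d=ray(s,p); P=np.eye(3)-np.outer(d,d); A=A+P; b=b+P@o
    X=np.linalg.solve(A,b); return X,[float(np.linalg.norm(np.cross(X-ray(s,p)[0],ray(s,p)[1]))) for s,p in obs]
def save(s,n): cv2.imwrite("pics/"+n,cv2.cvtColor(s["c"]["img"],cv2.COLOR_RGB2BGR))
E
python3 - <<'E'
from h import *
np.set_printoptions(precision=3,suppress=True)
o=bot.get_obs(); print(o["time"],o["ee_pos"],o["tcp_rot"],o["opening"],bot.nose_length)
for n in("scene","top"):
    s=shot(n); save(s,n+"1.png"); print(n, -s["R"].T@s["t"])
    for th in("cup","cork_pad","cell_0","cell_1","cell_2","rocker","console","green_lamp","orange_lamp","stick_grip"):
        print(th,[(np.round(d["point"],1).tolist(),round(d["score"],2)) for d in bot.landmark_of(th,s["c"])][:5])
E
```

```text
0.0 [0.214 0.506 0.239] [-179.925    0.001  157.092] 0.08549564777372096 0.008
scene [ 0.029 -0.535  0.586]
cup [([221.1, 255.6], 0.96), ([237.6, 191.7], 0.89), ([217.1, 229.6], 0.8), ([262.3, 264.0], 0.6), ([256.1, 204.7], 0.56)]
cork_pad [([217.8, 183.1], 0.42)]
cell_0 [([260.4, 205.8], 0.92), ([234.7, 193.0], 0.85), ([219.3, 181.9], 0.72), ([218.1, 182.7], 0.37)]
cell_1 [([260.4, 205.8], 0.92), ([234.7, 193.0], 0.85), ([219.3, 181.9], 0.72), ([218.1, 182.7], 0.37)]
cell_2 [([260.4, 205.8], 0.92), ([234.7, 193.0], 0.85), ([219.3, 181.9], 0.72), ([218.1, 182.7], 0.37)]
rocker [([240.8, 210.6], 0.74)]
console [([329.9, 317.2], 0.66)]
green_lamp [([310.1, 279.0], 0.52)]
orange_lamp [([356.9, 310.4], 0.49)]
stick_grip [([337.3, 262.2], 0.82)]
top [ 0.443 -0.054  1.232]
cup [([208.0, 243.3], 0.93), ([244.0, 264.7], 0.77), ([360.2, 261.5], 0.7), ([281.9, 253.1], 0.68), ([190.4, 195.6], 0.58)]
cork_pad [([159.2, 192.3], 0.57)]
cell_0 [([159.6, 192.9], 0.88), ([224.9, 197.8], 0.83), ([392.3, 261.7], 0.74), ([193.5, 192.8], 0.72)]
cell_1 [([159.6, 192.9], 0.88), ([224.9, 197.8], 0.83), ([392.3, 261.7], 0.74), ([193.5, 192.8], 0.72)]
cell_2 [([159.6, 192.9], 0.88), ([224.9, 197.8], 0.83), ([392.3, 261.7], 0.74), ([193.5, 192.8], 0.72)]
rocker [([194.8, 199.6], 0.77), ([242.3, 266.1], 0.49)]
console [([358.1, 259.7], 0.69)]
green_lamp [([338.2, 257.3], 0.55), ([240.7, 265.6], 0.37)]
orange_lamp [([390.3, 265.6], 0.51)]
stick_grip []
```

```bash
python3 - <<'E'
import cv2
a=cv2.imread("pics/scene1.png")[150:350,170:400]; b=cv2.imread("pics/top1.png")[150:320,120:420]
cv2.imwrite("pics/s1c.png",cv2.resize(a,(690,600),interpolation=cv2.INTER_CUBIC)); cv2.imwrite("pics/t1c.png",cv2.resize(b,(780,442),interpolation=cv2.INTER_CUBIC))
E
```

```text
(no output)
```

View pics/s1c.png

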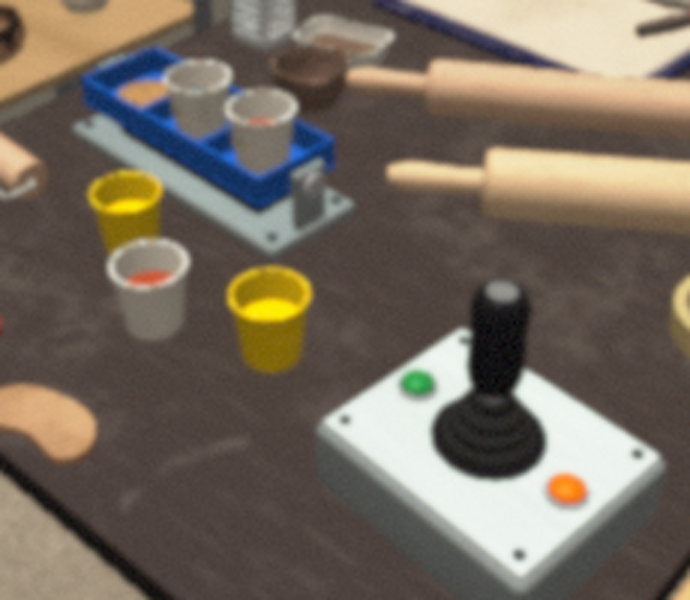

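View pics/t1c.png

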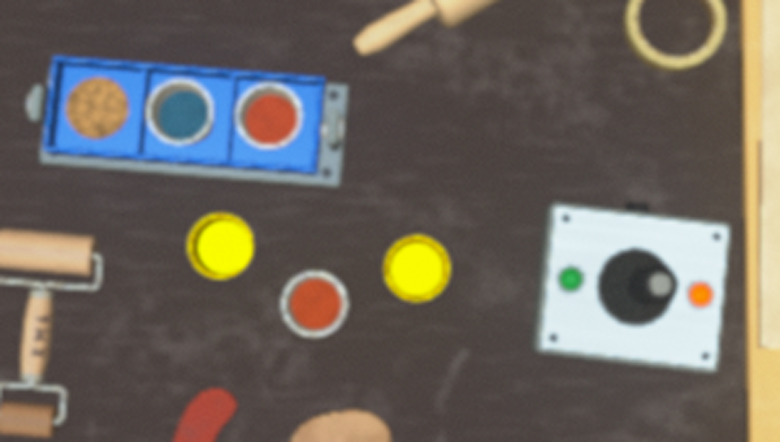

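The scene crop shows the grey-white cup at full-picture (220,250) between two yellow look-alikes at (212,222) and (260,257); the top view shows the same at (241,267), yellows at (205,244) and (280,253). The only off-white cup on the bare table is (221,256) scene / (241,267) top, so that is the one. The empty cell with cork is at top (158,191) / scene (218,182); green lamp at top (339,257), orange at (390,263).

```bash
python3 - <<'E'
from h import *
np.set_printoptions(precision=4,suppress=True)
a=shot("scene");b=shot("top")
P=dict(cup=((221.1,255.6),(244,264.7)),cuprim=((219.3,237.5),(240.8,266.7)),cork=((217.8,183),(159,191.8)),cella=((234.7,193),(193.5,192.8)),cellb=((260.4,205.8),(224.9,197.8)),green=((310.1,279),(338.2,257.3)),orange=((356.9,310.4),(390.3,265.6)),sticktop=((337.3,247.5),(373.5,259.2)),y1=((212,218),(205,244)),y2=((260,250),(280,253)))
for k,(p,q) in P.items(): print(k,*tri([(a,p),(b,q)]))
for n,p,z in(("cup rim",(240.8,266.7),.058),("cork",(159,191.8),.05),("celb rim",(223,195),.105),("cela",(189,193),.105),("green",(339.5,257),.07),("orange",(389.5,263),.07),("y1",(205,244),.058),("y2",(280,253),.058),("redc",(223.5,195),.105),("c1",(333,229),.06),("c2",(400,236),.06),("c3",(327,285),.06),("c4",(396,292),.06),("sticktop",(373.5,259.2),.175)): print(n,atz(b,p,z))
E
```

```text
cup [0.4517 0.0209 0.0059] [0.0027691029559824554, 0.0027691029559823075]
cuprim [0.4494 0.0228 0.0588] [0.0010879634399433866, 0.0010879634399433324]
cork [0.6262 0.2285 0.0475] [0.0016107383609153126, 0.0016107383609152545]
cella [0.6217 0.1471 0.0487] [0.0058659256926257095, 0.005865925692625573]
cellb [0.6196 0.0639 0.0423] [0.0049686879472403194, 0.00496868794724061]
green [ 0.476  -0.2108  0.0594] [0.0028788250142045943, 0.00287882501420455]
orange [ 0.4559 -0.3297  0.0756] [0.00015083019437790645, 0.00015083019437786002]
sticktop [ 0.4687 -0.2707  0.1745] [0.0011388259659118986, 0.0011388259659118021]
y1 [0.5025 0.1119 0.044 ] [0.0004798421118312725, 0.00047984211183126014]
y2 [ 0.4837 -0.0704  0.0516] [0.0013546632444255693, 0.0013546632444255155]
cup rim [0.4486 0.0235 0.058 ]
cork [0.6271 0.2269 0.05  ]
celb rim [0.6134 0.0655 0.105 ]
cela [0.6168 0.1444 0.105 ]
green [ 0.4746 -0.2104  0.07  ]
orange [ 0.462  -0.3291  0.07  ]
y1 [0.5014 0.1102 0.058 ]
y2 [ 0.4824 -0.0694  0.058 ]
redc [0.6134 0.0643 0.105 ]
c1 [ 0.5417 -0.196   0.06  ]
c2 [ 0.5272 -0.3576  0.06  ]
c3 [ 0.4082 -0.182   0.06  ]
c4 [ 0.3938 -0.3462  0.06  ]
sticktop [ 0.468  -0.2697  0.175 ]
```

```bash
python3 -m inch '[[2,-5,0,-9],[5,-10,0,-18],[8,-16,0,-27],[11,-22,-1,-36],[14,-28,-1,-45],[17,-34,-1,-54],[19,-39,-2,-63],[21.5,-44,-2,-71]]'; python3 - <<'E'
from h import *
np.set_printoptions(precision=4,suppress=True)
o=bot.get_obs();print(o["ee_pos"],o["tcp_rot"],o["q"])
s=shot("wrist");save(s,"w1.png")
for th in("cup",): print(th,[(np.round(d["point"],1).tolist(),round(d["score"],2),atz(s,d["point"],0)) for d in bot.landmark_of(th,s["c"])][:5])
E
```

```text
time: 2.2
ee_pos: [0.4275, 0.0684, 0.2192]
tcp_rot: [180.0, -0.0, 85.8]
wrist_force: [0.8, 0.8, 0.1]
opening: 0.0859
grasp_force: 0.0
[0.4275 0.0684 0.2192] [179.9753  -0.012   85.8166] [  9.0887 -11.3616  -7.7536  93.5812   0.006  103.2722]
cup [([336.5, 296.2], 0.82, array([ 0.4822, -0.0681,  0.    ])), ([504.6, 85.3], 0.76, array([0.6492, 0.1449, 0.    ])), ([494.7, 181.8], 0.73, array([0.6482, 0.0509, 0.    ])), ([301.5, 223.2], 0.63, array([0.4478, 0.0209, 0.    ])), ([349.7, 131.6], 0.63, array([0.5006, 0.1123, 0.    ]))]
```

View pics/w1.png

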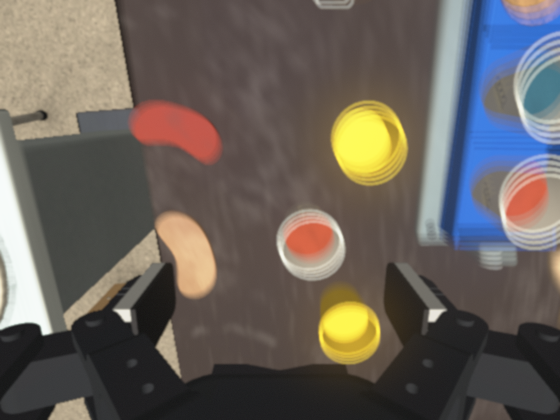

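Blurred wrist view: the off-white cup's rim is around (310,243), yellows at (368,142) and (349,332); the cup at (0.448, 0.021) agrees with the fixed cameras. Go and grip.

```bash
python3 -m inch '[[1,-2,-2,0],[2,-4.4,-5,0],[2,-4.4,-9,0],[2,-4.4,-12,0],[2,-4.4,-15,0],[2,-4.4,-17,0],[2,-4.4,-18.2,0],[2,-4.4,-18.2,0]]' 8.5 && python3 -m inch '[[0,0,0,0],[0,0,0,0],[0,0,0,0],[0,0,0,0],[0,0,0,0],[0,0,0,0],[0,0,0,0],[0,0,0,0]]' 4.5 20
```

```text
time: 3.3
ee_pos: [0.4469, 0.0266, 0.037]
tcp_rot: [-179.9, 0.0, 86.1]
wrist_force: [0.7, 0.4, 0.0]
opening: 0.0847
grasp_force: 0.0
time: 4.3
ee_pos: [0.448, 0.0265, 0.0385]
tcp_rot: [179.9, -0.0, 86.1]
wrist_force: [0.2, -0.1, 5.9]
opening: 0.0571
grasp_force: 20.8
```

```bash
python3 -m inch '[[0,0,1,0],[0,0,3,0],[0,0,6,0],[0,0,9,0],[0,0,12,0],[0,0,14,0],[0,0,15,0],[0,0,15,0]]' - 25 && python3 -m inch '[[1,1,0,0],[3,3.5,0,0],[5.5,6.5,0,0],[8.5,9.5,0,0],[11.5,13,0,0],[14,15.5,0,0],[15.5,17,0,0],[15.5,17,0,0]]' && python3 -m inch '[[0,0,0,0],[0,0,0,0],[0,0,0,0],[0,0,0,0],[0,0,0,0],[0,0,0,0],[0,0,0,0],[0,0,0,0]]'
python3 - <<'E'
from h import *
np.set_printoptions(precision=4,suppress=True)
o=bot.get_obs();print(o["ee_pos"],o["tcp_rot"])
s=shot("wrist");save(s,"w2.png");a=shot("scene");b=shot("top")
save(a,"s2.png")
A=a["c"]["img"][130:270,170:330];B=b["c"]["img"][140:280,120:280]
cv2.imwrite("pics/c2.png",cv2.resize(np.hstack([A,B]),None,fx=2.5,fy=2.5,interpolation=cv2.INTER_CUBIC)[...,::-1])
for n,k in(("w",s),("s",a),("t",b)):
  for th in("cup","cork_pad","cell_0"): print(n,th,[(np.round(d["point"],1).tolist(),round(d["score"],2),atz(k,d["point"],.05 if th!="cup" else o["ee_pos"][2]-.038)) for d in bot.landmark_of(th,k["c"])][:5])
E
```

```text
time: 5.3
ee_pos: [0.4474, 0.0264, 0.1877]
tcp_rot: [180.0, -0.0, 86.1]
wrist_force: [0.4, -0.5, -0.9]
opening: 0.0568
grasp_force: 26.9
time: 6.3
ee_pos: [0.6026, 0.1979, 0.185]
tcp_rot: [-179.9, 0.1, 86.2]
wrist_force: [-0.5, -0.4, -0.3]
opening: 0.0569
grasp_force: 27.0
time: 7.3
ee_pos: [0.6022, 0.1964, 0.1874]
tcp_rot: [-180.0, 0.0, 86.1]
wrist_force: [0.4, -0.2, -0.0]
opening: 0.0567
grasp_force: 27.0
[0.6022 0.1964 0.1874] [-179.9988    0.0004   86.0912]
w cup [([283.7, 251.1], 0.73, array([0.6043, 0.1931, 0.1494])), ([188.4, 277.1], 0.68, array([0.5519, 0.1816, 0.1494]))]
w cork_pad [([308.8, 153.1], 0.91, array([0.6275, 0.232 , 0.05  ]))]
w cell_0 []
s cup [([239.7, 194.4], 0.94, array([0.5099, 0.0095, 0.1494])), ([257.1, 200.5], 0.94, array([ 0.5167, -0.037 ,  0.1494])), ([260.7, 265.5], 0.9, array([ 0.3724, -0.1854,  0.1494])), ([216.8, 231.6], 0.75, array([ 0.3869, -0.0561,  0.1494])), ([217.7, 154.2], 0.67, array([0.614 , 0.2023, 0.1494]))]
s cork_pad [([215.1, 184.6], 0.62, array([0.6113, 0.2249, 0.05  ]))]
s cell_0 [([237.9, 192.1], 0.87, array([0.6247, 0.146 , 0.05  ])), ([220.3, 184.9], 0.87, array([0.6197, 0.2124, 0.05  ])), ([260.4, 203.3], 0.57, array([0.6236, 0.0604, 0.05  ]))]
t cup [([165.5, 195.6], 0.81, array([0.6033, 0.1885, 0.1494])), ([192.8, 196.8], 0.78, array([0.6016, 0.1278, 0.1494])), ([278.8, 250.8], 0.68, array([ 0.4842, -0.0655,  0.1494])), ([224.8, 196.5], 0.58, array([0.6034, 0.0567, 0.1494]))]
t cork_pad []
t cell_0 [([156.8, 191.8], 0.87, array([0.627 , 0.2322, 0.05  ])), ([227.2, 199.9], 0.58, array([0.6098, 0.0608, 0.05  ])), ([194.0, 193.4], 0.56, array([0.6245, 0.1419, 0.05  ]))]
```

View pics/w2.png

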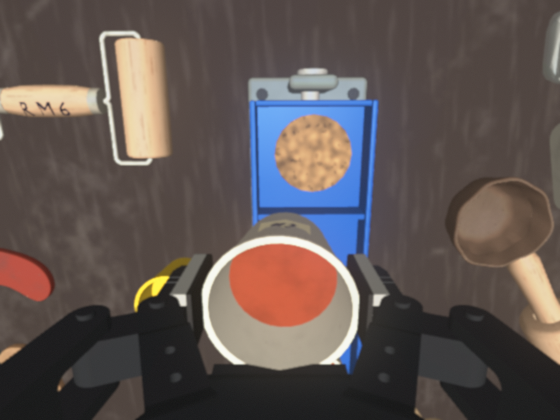

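View pics/c2.png

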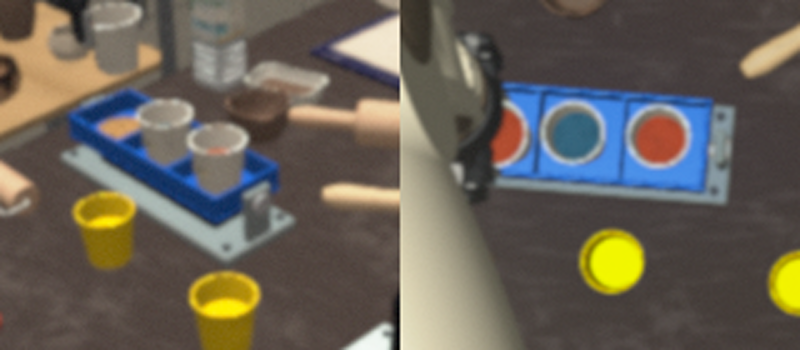

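The cup hangs upright in the jaws (base ≈ (0.604,0.193)); the cork is at wrist (312,153), cell interior centre near (311,158) → about (0.627,0.230), matching the fixed cameras. Go over it and lower.

```bash
python3 -m inch '[[0.5,1,0,0],[1.5,2.5,0,0],[2.5,3.7,0,0],[2.5,3.7,0,0],[2.5,3.7,-2,0],[2.5,3.7,-4,0],[2.5,3.7,-5.5,0],[2.5,3.7,-6,0]]' && python3 -m inch '[[0,0,-0.6,0],[0,0,-1.2,0],[0,0,-1.8,0],[0,0,-2.3,0],[0,0,-2.8,0],[0,0,-3.2,0],[0,0,-3.5,0],[0,0,-3.5,0]]'
```

```text
time: 8.9
ee_pos: [0.6268, 0.2332, 0.1264]
tcp_rot: [-179.9, 0.0, 86.1]
wrist_force: [0.9, 0.1, -0.4]
opening: 0.0572
grasp_force: 27.0
time: 9.9
ee_pos: [0.6271, 0.2334, 0.0921]
tcp_rot: [-180.0, 0.0, 86.1]
wrist_force: [0.5, -0.8, -1.0]
opening: 0.0569
grasp_force: 27.0
```

```bash
python3 - <<'E'
from h import *
np.set_printoptions(precision=4,suppress=True)
o=bot.get_obs();print(o["ee_pos"],o["wrist_force"])
s=shot("wrist");save(s,"w3.png")
E
```

```text
[0.6271 0.2334 0.0921] [ 0.5109 -0.8479 -1.0193]
```

View pics/w3.png

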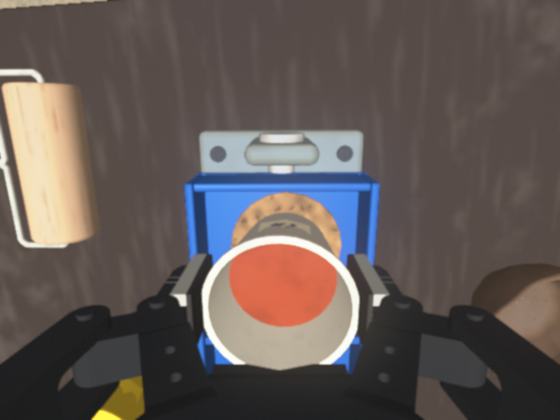

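The cup hangs centred over the cork, which shows behind it at (287,235), a few mm above; lower gently to contact.

```bash
python3 -m inch '[[0,0,-0.1,0],[0,0,-0.2,0],[0,0,-0.25,0],[0,0,-0.3,0],[0,0,-0.35,0],[0,0,-0.4,0],[0,0,-0.4,0],[0,0,-0.4,0]]'
```

```text
time: 10.95
ee_pos: [0.6273, 0.2335, 0.0886]
tcp_rot: [180.0, -0.0, 86.1]
wrist_force: [-0.5, 0.6, 2.1]
opening: 0.0569
grasp_force: 27.2
```

```bash
python3 -m inch '[[0,0,-0.05,0],[0,0,-0.1,0],[0,0,-0.1,0],[0,0,-0.1,0],[0,0,-0.1,0],[0,0,-0.1,0],[0,0,-0.1,0],[0,0,-0.1,0]]'
```

```text
time: 11.95
ee_pos: [0.6274, 0.2336, 0.0884]
tcp_rot: [179.9, -0.0, 86.1]
wrist_force: [-1.3, -0.0, 6.9]
opening: 0.0571
grasp_force: 27.4
```

Contact. Release, then rise.

```bash
Z='[[0,0,0,0],[0,0,0,0],[0,0,0,0],[0,0,0,0],[0,0,0,0],[0,0,0,0],[0,0,0,0],[0,0,0,0]]'; python3 -m inch '[[0,0,0,0],[0,0,0,0],[0,0,0,0],[0,0,0,0],[0,0,0,0],[0,0,0,0],[0,0,0,0],[0,0,0,0]]' 6.3 20 && python3 -m inch '[[0,0,0,0],[0,0,0,0],[0,0,0,0],[0,0,0,0],[0,0,1,0],[0,0,3,0],[0,0,6,0],[0,0,9,0]]' 8.4 && python3 -m inch '[[-1,-3,2,0],[-3,-8,4,0],[-5,-14,6,0],[-7,-20,6,0],[-8,-24,6,0],[-8,-27,6,0],[-8,-29,6,0],[-8,-30,6,0]]'
python3 - <<'E'
from h import *
np.set_printoptions(precision=4,suppress=True)
b=shot("top");a=shot("scene")
A=a["c"]["img"][130:270,170:330];B=b["c"]["img"][140:280,120:280]
cv2.imwrite("pics/c4.png",cv2.resize(np.hstack([A,B]),None,fx=2.5,fy=2.5,interpolation=cv2.INTER_CUBIC)[...,::-1])
E
```

```text
time: 12.95
ee_pos: [0.6272, 0.2334, 0.0874]
tcp_rot: [-180.0, 0.0, 86.1]
wrist_force: [0.4, 0.2, -0.0]
opening: 0.0634
grasp_force: 0.1
time: 13.95
ee_pos: [0.6272, 0.2334, 0.179]
tcp_rot: [180.0, -0.0, 86.1]
wrist_force: [0.8, -0.1, 0.1]
opening: 0.0838
grasp_force: 0.0
time: 14.95
ee_pos: [0.5473, -0.0673, 0.2377]
tcp_rot: [180.0, -0.0, 86.1]
wrist_force: [-0.2, -0.2, -0.1]
opening: 0.0836
grasp_force: 0.0
```

View pics/c4.png

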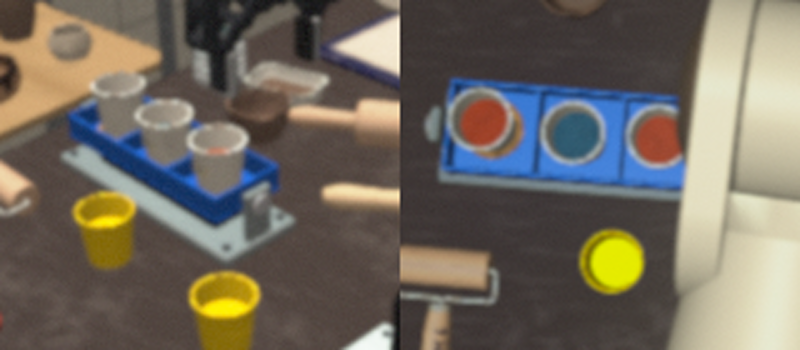

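The loaded cup stands upright on the cork in the left cell (rim at full-frame top (152,188), shifted by parallax), all three upright. Now go over the stick.

```bash
python3 -m inch '[[-1,-3,1,-1],[-3,-7,2,-2],[-5,-12,2,-3],[-7,-16,2,-3],[-7.9,-19,2,-3],[-7.9,-20.3,2,-3],[-7.9,-20.3,2,-3],[-7.9,-20.3,2,-3]]'
python3 - <<'E'
from h import *
np.set_printoptions(precision=4,suppress=True)
o=bot.get_obs()
s=shot("wrist");b=shot("top");a=shot("scene");save(s,"w5.png");save(a,"s5.png")
print(o["ee_pos"],"cup rim",atz(b,(152,188),.108))
for th,z in(("green_lamp",.06),("orange_lamp",.06),("stick_grip",.14),("console",0)): print(th,[(np.round(d["point"],1).tolist(),round(d["score"],2),atz(s,d["point"],z)) for d in bot.landmark_of(th,s["c"])][:3])
print([(np.round(d["point"],1).tolist(),atz(a,d["point"],.14)) for d in bot.landmark_of("stick_grip",a["c"])][:3])
E
```

```text
time: 16.05
ee_pos: [0.4688, -0.2685, 0.2573]
tcp_rot: [-180.0, -0.0, 83.2]
wrist_force: [-0.8, -0.2, 0.0]
opening: 0.0843
grasp_force: 0.0
[ 0.4688 -0.2685  0.2573] cup rim [0.6267 0.2296 0.108 ]
green_lamp [([283.2, 122.5], 0.87, array([ 0.4793, -0.2108,  0.06  ]))]
orange_lamp [([285.2, 244.2], 0.7, array([ 0.4674, -0.3298,  0.06  ]))]
stick_grip [([283.5, 209.7], 0.91, array([ 0.4715, -0.2713,  0.14  ]))]
console [([278.4, 175.0], 0.67, array([ 0.4677, -0.2692,  0.    ]))]
[([337.5, 262.1], array([ 0.4736, -0.2723,  0.14  ]))]
```

View pics/w5.png

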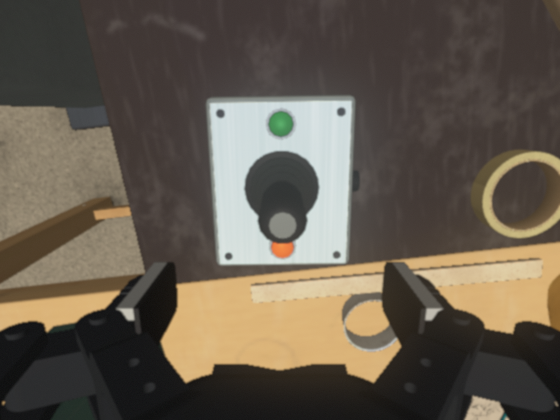

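Wrist view: stick top at (283,224), green lamp (281,123) toward +y, orange (283,247) toward -y. Stick axis at (0.471,-0.271). Descend and grip across x.

```bash
python3 -m inch '[[0.2,-0.2,0,0],[0.2,-0.2,-2,0],[0.2,-0.2,-5,0],[0.2,-0.2,-8,0],[0.2,-0.2,-10.5,0],[0.2,-0.2,-12,0],[0.2,-0.2,-12.3,0],[0.2,-0.2,-12.3,0]]' && python3 -m inch '[[0,0,0,0],[0,0,0,0],[0,0,0,0],[0,0,0,0],[0,0,0,0],[0,0,0,0],[0,0,0,0],[0,0,0,0]]' 2.5 40
```

```text
time: 17.45
ee_pos: [0.4705, -0.2717, 0.1351]
tcp_rot: [180.0, 0.0, 83.1]
wrist_force: [0.9, 0.2, 0.5]
opening: 0.0841
grasp_force: 0.0
time: 18.45
ee_pos: [0.4703, -0.2717, 0.1349]
tcp_rot: [180.0, 0.0, 83.1]
wrist_force: [-1.4, -0.1, 6.0]
opening: 0.0328
grasp_force: 39.4
```

```bash
python3 -m inch '[[0.02,0.15,0,0],[0.05,0.4,0,0],[0.1,0.7,-0.03,0],[0.12,1.0,-0.06,0],[0.15,1.3,-0.1,0],[0.2,1.6,-0.15,0],[0.22,1.8,-0.2,0],[0.24,2.0,-0.24,0]]' && python3 -m inch '[[0.03,0.2,-0.06,0],[0.06,0.45,-0.13,0],[0.08,0.7,-0.2,0],[0.11,0.9,-0.27,0],[0.13,1.05,-0.33,0],[0.14,1.15,-0.36,0],[0.14,1.15,-0.36,0],[0.14,1.15,-0.36,0]]'
python3 - <<'E'
from h import *
np.set_printoptions(precision=4,suppress=True)
s=shot("wrist");a=shot("scene")
cv2.imwrite("pics/c6.png",np.hstack([cv2.resize(a["c"]["img"][130:350,170:400],(400,383)),cv2.resize(s["c"]["img"],(400,300))[[*range(300)]+[299]*83]])[...,::-1])
E
```

```text
time: 19.45
ee_pos: [0.4728, -0.2523, 0.1328]
tcp_rot: [179.9, 0.1, 83.1]
wrist_force: [-1.8, -3.5, 6.9]
opening: 0.032
grasp_force: 39.7
time: 20.45
ee_pos: [0.4743, -0.2408, 0.1295]
tcp_rot: [179.9, 0.1, 83.1]
wrist_force: [-1.7, -4.0, 7.9]
opening: 0.0326
grasp_force: 39.2
```

View pics/c6.png

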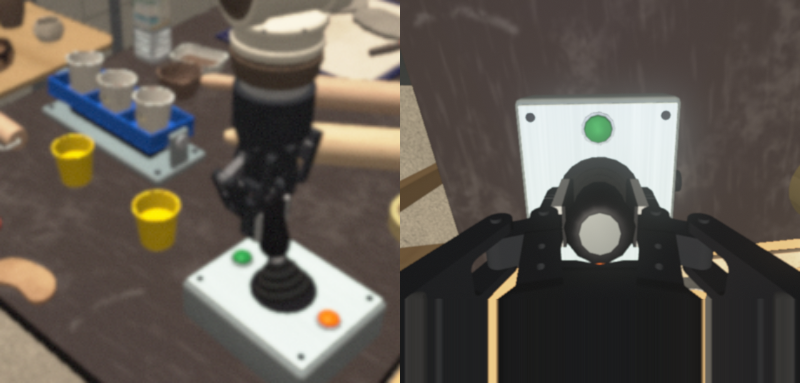

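The stick leans toward the green lamp with the carrier rocking slightly and the cups upright. Add 2 mm, then hold and check the tilt.

```bash
python3 -m inch '[[0.01,0.1,-0.04,0],[0.02,0.2,-0.08,0],[0.02,0.2,-0.08,0],[0.02,0.2,-0.08,0],[0.02,0.2,-0.08,0],[0.02,0.2,-0.08,0],[0.02,0.2,-0.08,0],[0.02,0.2,-0.08,0]]'
python3 - <<'E'
from h import *
np.set_printoptions(precision=4,suppress=True)
s=shot("wrist");a=shot("scene")
L=[(k,d["point"]) for k in(s,a) for d in bot.landmark_of("stick_grip",k["c"])[:1]]
piv=np.array([.4705,-.271,.06]); u=np.array([.12,.993,0])
for k,p in L:
    # tilt th of point at r=80 best matching the ray
    best=min(np.arange(-.2,.6,.005),key=lambda t:np.linalg.norm(np.cross(piv+.08*(np.sin(t)*u+np.array([0,0,np.cos(t)]))-ray(k,p)[0],ray(k,p)[1])))
    print(p,best)
E
```

```text
time: 21.55
ee_pos: [0.4746, -0.2387, 0.1287]
tcp_rot: [179.9, 0.1, 83.1]
wrist_force: [-1.4, -2.1, 9.0]
opening: 0.0321
grasp_force: 38.8
[282.1, 240.3] 0.5950000000000006
[323.6, 258.0] 0.3550000000000005
```

Tilt ≈ 0.36–0.38 rad. Hold.

```bash
for i in 1 2 3 4; do python3 -m inch '[[0,0,0,0],[0,0,0,0],[0,0,0,0],[0,0,0,0],[0,0,0,0],[0,0,0,0],[0,0,0,0],[0,0,0,0]]' | sed -n '1,4p'; done
python3 -m inch '[[-0.02,-0.15,0.06,0],[-0.05,-0.4,0.15,0],[-0.08,-0.7,0.25,0],[-0.11,-1.0,0.35,0],[-0.15,-1.3,0.42,0],[-0.19,-1.6,0.5,0],[-0.22,-1.8,0.53,0],[-0.24,-2.0,0.56,0]]'; python3 -m inch '[[-0.02,-0.2,0.03,0],[-0.06,-0.45,0.06,0],[-0.1,-0.7,0.1,0],[-0.12,-0.9,0.12,0],[-0.14,-1.05,0.13,0],[-0.15,-1.15,0.13,0],[-0.15,-1.18,0.13,0],[-0.15,-1.18,0.13,0]]'
```

```text
time: 22.75
ee_pos: [0.4746, -0.2387, 0.1287]
tcp_rot: [179.9, 0.1, 83.1]
wrist_force: [-1.1, -3.0, 9.6]
time: 23.75
ee_pos: [0.4745, -0.2387, 0.1287]
tcp_rot: [179.9, 0.1, 83.1]
wrist_force: [-2.7, -2.7, 9.0]
time: 24.75
ee_pos: [0.4745, -0.2387, 0.1287]
tcp_rot: [179.9, 0.1, 83.1]
wrist_force: [-2.5, -2.7, 9.5]
time: 25.75
ee_pos: [0.4746, -0.2387, 0.1287]
tcp_rot: [179.9, 0.1, 83.1]
wrist_force: [-1.5, -3.3, 8.8]
time: 26.75
ee_pos: [0.472, -0.2578, 0.1333]
tcp_rot: [180.0, -0.0, 83.1]
wrist_force: [-0.2, 3.1, 4.6]
opening: 0.0321
grasp_force: 39.0
time: 27.75
ee_pos: [0.4702, -0.2698, 0.1342]
tcp_rot: [-180.0, -0.0, 83.1]
wrist_force: [3.1, 2.4, -1.9]
opening: 0.0325
grasp_force: 39.8
```

Nearly centred, still slightly on the green side; release and rise.

```bash
python3 -m inch '[[0,0,0,0],[0,0,0,0],[0,0,0,0],[0,0,0,0],[0,0,0,0],[0,0,0,0],[0,0,0,0],[0,0,0,0]]' 8.4 20 && python3 -m inch '[[0,0,1,0],[0,0,3,0],[0,0,6,0],[0,0,9,0],[0,0,11,0],[0,0,12,0],[-2,2,12,0],[-4,6,12,0]]'
python3 -m inch '[[-1,1,0,0],[-4,3,0,0],[-7,6,0,0],[-9,9,0,0],[-10,11,0,0],[-10,12,0,0],[-10,12,0,0],[-10,12,0,0]]'
python3 - <<'E'
from h import *
np.set_printoptions(precision=4,suppress=True)
b=shot("top");a=shot("scene")
print([(np.round(d["point"],1),atz(a,d["point"],.14)) for d in bot.landmark_of("stick_grip",a["c"])][:2])
A=a["c"]["img"][130:350,170:400];B=b["c"]["img"][140:360,120:420]
cv2.imwrite("pics/c7.png",cv2.resize(np.hstack([A,B]),None,fx=1.5,fy=1.5,interpolation=cv2.INTER_CUBIC)[...,::-1])
E
```

```text
time: 28.75
ee_pos: [0.4703, -0.2699, 0.1345]
tcp_rot: [-180.0, 0.0, 83.1]
wrist_force: [-0.8, -0.5, -0.6]
opening: 0.0841
grasp_force: 0.0
time: 29.75
ee_pos: [0.4298, -0.2098, 0.2539]
tcp_rot: [-179.9, -0.0, 83.0]
wrist_force: [0.2, 0.5, 0.8]
opening: 0.0842
grasp_force: 0.0
time: 30.75
ee_pos: [0.3308, -0.0903, 0.2543]
tcp_rot: [-180.0, 0.0, 83.1]
wrist_force: [0.2, -0.2, 0.0]
opening: 0.0842
grasp_force: 0.0
[(array([336.5, 265.4]), array([ 0.4654, -0.2758,  0.14  ]))]
```

View pics/c7.png

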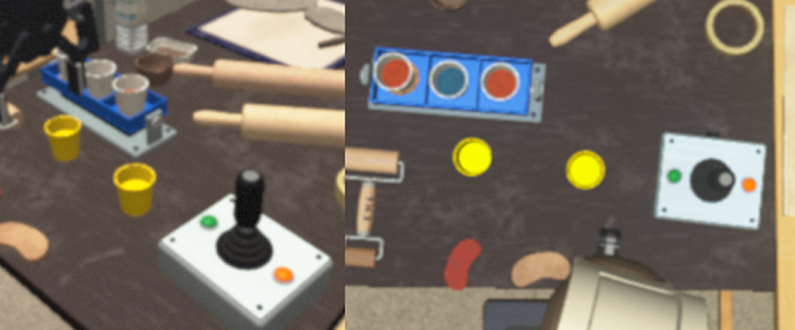

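The stick is upright again, all three cups stand in their cells in both views, and the arm is clear of everything.

```bash
python3 -c "
from workcell import bot
print(bot.job_done())"
```

```text
the job is handed in; nothing more can be done
None
```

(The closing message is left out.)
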